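# Unlatch a filter cassette and hold it clear of its dock

## Task

Take the filter cassette with the orange catches out of its dock for inspection: while it is still seated, squeeze its two side catches fully together, then lift it straight up. Finish while holding it still and upright by the squeezed catches, its underside about 15 cm above the bench; do not let go of it or put it down. Leave the blue cassette in its dock and do not disturb the beaker, the manifold block or the vial.

Things in the scene. Friction and masses are not known exactly. Their poses are not given: they have to be found in the camera images.
- orange_cassette: white cassette with orange side catches and round amber window; 26 (x) x 58 (y, over both catches) x 98 mm (z). Origin at the centre of its underside, z up; it starts upright in dock_1, centred, axes parallel, underside 8 mm over the bench. About 170 g (120 to 230). Core between the catches 28 mm wide (y). A tooth on each catch hooks under a ledge of the dock: it lifts only with both catches pressed in.
- orange_cassette_left_catch (a joint): how far the orange catch on the cassette's +y side is pressed inwards, m: 0 out (latched), 0.009 fully in; its tooth clears the ledge from about 0.004 with the cassette centred, 0.0055 with it pushed aside. Spring: 2.1 N at the start to 5.3 N fully in
- orange_cassette_right_catch (a joint): the same for the orange catch on the cassette's -y side
- orange_cassette_left_catch_pad (a point): middle of the ribbed outer face of the +y orange catch pad, 29 mm from the cassette's centre in y and 72 mm above its underside when out; the pad is 20 mm wide (x) and 34 mm tall (55 to 89 mm above the underside). The two pads stand 58 mm apart over their outer faces when out, 40 mm when fully in
- orange_cassette_right_catch_pad (a point): the same for the -y orange catch pad
- dock_1: grey dock, fixed, that holds the orange cassette: aluminium base plate 74 mm (x) by 112 mm (y), side towers and walls up to 39 mm above the bench, with a steel ledge on each tower (31 to 39 mm high, inner edges 29 mm from the centre). Origin at the centre of its underside, on the bench
- blue_cassette: white cassette with blue side catches and round green window; 26 (x) x 58 (y, over both catches) x 98 mm (z). Origin at the centre of its underside, z up; it starts upright in dock_2, centred, axes parallel, underside 8 mm over the bench. Built the same; it stays where it is
- dock_2: the same kind of dock, fixed, holding the blue cassette
- beaker: empty clear beaker, 57 mm wide, 70 mm tall, origin at the centre of its underside; leave it alone
- manifold: cream manifold block 20x60 mm with three blue fittings, 44 mm tall, origin at the centre of its underside; leave it alone
- vial: grey vial with white cap, 27 mm wide, 60 mm tall, origin at the centre of its underside; leave it alone
Things that resemble listed ones, but are neither listed nor needed, are in the scene too. Leave any yellow look-alike of the dock_2 alone.

How it is judged:
On the way:
1. both orange catches are pressed in (5 mm or more) while the cassette still sits in its dock (value of joint each of orange_cassette_left_catch, orange_cassette_right_catch above 0.005 m and z of orange_cassette in the frame of dock_1 below 0.013 m), for 0.1 s.
At the end, for the whole second after the job is handed in: Orange cassette held still in the fingers, both catches 5 mm or more in, upright within 0.2 rad, underside 12 to 20 cm above the bench, touching no dock; blue cassette seated in its dock (within 4 mm); beaker, manifold block and vial upright, within 3 cm of where they were (height (world z) of orange_cassette between 0.12 and 0.2 m and angle between orange_cassette's own z axis and vertical below 0.2 rad and linear speed of orange_cassette below 0.02 m/s and value of joint each of orange_cassette_left_catch, orange_cassette_right_catch above 0.005 m and contact force between orange_cassette and the fingers above 3 N and contact force between orange_cassette and dock_1 below 0.1 N and contact force between orange_cassette and dock_2 below 0.1 N and distance between blue_cassette and dock_2 below 0.012 m and angle between blue_cassette's own z axis and vertical below 0.1 rad and distance of each of beaker, manifold, vial from where it was at the start of the episode below 0.03 m and angle between each of beaker, manifold, vial's own z axis and vertical below 0.3 rad); the arm keeps its last pose, push and grip.
It fails at once if the blue cassette is pulled out of its dock (distance between blue_cassette and dock_2 above 0.02 m).
It fails at once if a bystander is pushed or knocked over (distance of any of beaker, manifold, vial from where it was at the start of the episode above 0.03 m or angle between any of beaker, manifold, vial's own z axis and vertical above 0.3 rad).
It also fails if it takes over 29 s, if anything falls off the work surface, if the arm or the gripper's body presses on something with over 40 N, if the wrist force passes 120 N, or if a joint passes its speed limit or range.

## Robot

A 6-joint arm with a two-finger parallel gripper is mounted at the origin on a cart in front of the work surface, level with it; the furniture and walls round the work are solid. World frame = base frame: x ahead of the robot, y to its left, z up, the work surface at z = 0. Lengths are in m, angles in rad, forces in N, time in s.
With the tool pointing down it reaches from about 0.3 to 0.825 m from the base axis. Payload 5.4 kg.
Tool frame: the origin (TCP) lies between the finger pads; the fingertips stand 19 mm ahead of it and the grasp point (between the pads) is the TCP (manip.finger_overhang is the distance from the TCP to the fingertips, in m); z points along the fingers, y is the direction in which the jaws open and shut (so a half turn about z gives the same grasp; the last joint's range is limited). The gripper opens to 92 mm and grips with 3 to 60 N. Pads are 20 mm wide; open, the fingers measure 128 mm over their backs; the gripper's body (75 mm by 189 mm) begins 69 mm behind the grasp point.
Start: joints at [1.049, 0.158, 1.597, -0, 1.386, -0.21], TCP at [0.176, 0.547, 0.234] pointing down, gripper open.
Joint ranges: [-2.91, 2.91], [-0.94, 2.29], [0.18, 2.7], [-1.29, 4.43], [0.17, 2.64], [-3, 3]. Speed limits (rad/s): [2.57, 2.57, 3.14, 3.14, 3.14, 3.14].

## Interface

Orientations are given as a 3x3 rotation matrix whose columns are the frame's x, y, z axes.
In Python, from cell import manip gives the robot as it stands. The module is installed in compiled form; this text tells all that it offers.
- The arm moves only by the tool drive_tool, never from a script. Its argument "rows" is a list of rows, each a list of 3 entries, a list of its own where there are three numbers: the opening, from 0 (shut) to 1 (fully open), then the shift along the tool's x, y, z in m, then the turn about the tool's z in rad. A call has 1 to 12 rows; each row is the pose to reach, as a shift and turn from the pose commanded when the call began, along the tool's axes at that moment; what a row does not reach only later rows make up. A row lasts 1/8 s, in which the tool goes at most 62.5 mm and 10.7 degrees, less where a joint would pass 70% of its speed; a pose out of reach is approached as far as the arm can. A call with a gripper value outside its range is refused whole. The fingers move at their own pace and stop on an object; "grip_force" is the grip in N (left out, the last holds). Time passes only in rows, so rows that repeat a pose let the fingers close. It gives the time, the measured TCP pose, the force and the opening at its end, in the units of the state.
- manip.read_state(): the state, without advancing time (a new reading comes with each control period).
- manip.camera(name): name is "scene" or "top"; returns a dict with "frame" (400x640x3 uint8, red, green, blue), "range_z" (400x640 float32, m along the optical axis (not along the pixel's ray), 0 where there is no reading), "fx", "fy", "cx", "cy" (pixels), "T" (4x4, takes a point from camera to world coordinates). Camera axes: x right, y down, z forward; pixel columns grow to the right and rows downward; lengths in m; the calibration is good to about 2 mm. A picture is of the moment at which its call begins.
- manip.finish_job(): hands the job in, once; it reports no verdict.
The state is a dict: "time": time; "joint_positions": joint angles; "joint_velocities": joint speeds; "joint_efforts": joint torques, N m; "tool_pos": TCP position; "orientation": TCP orientation; "ft_force": force on the tool from outside, world axes, zero at the start; "ft_torque": the same for the moment, N m; "grip_width": finger opening in m.
Only numpy, scipy, OpenCV 4.12 (cv2) and the standard library are available. Lean on these libraries where they do the work, as an engineer would, in place of code of your own. Each camera call takes 0.05 s, during which the arm holds its last target. There are 200 camera calls.

## Working session

There is one attempt and no reset: what is moved stays moved. The work goes in short steps, Python scripts to look and compute and a tool call to move; the robot and the scene stay as the last step left them, time stands still between calls to the robot, and variables do not carry over. Pictures are saved under pics/ and viewed, about 8 in all and at most 12, crops included, and the job is handed in when it is done.

Besides the shell and the picture viewer there is one more tool, called after "Request:" in YAML: its name, and indented under it one key for each argument. drive_tool: Moves the arm, as the interface text tells. Its arguments: {"type":"object","properties":{"rows":{"type":"array"},"grip_force":{"type":"number"}},"required":["rows"]}

```bash
mkdir -p pics; cat > h.py <<'E'
import numpy as np, cv2
from cell import manip
def cloud(c):
    z=c["range_z"]; v,u=np.mgrid[:z.shape[0],:z.shape[1]]
    P=np.stack([(u-c["cx"])/c["fx"]*z,(v-c["cy"])/c["fy"]*z,z],-1)
    W=P@c["T"][:3,:3].T+c["T"][:3,3]; W[z<=0]=np.nan; return W
def save(c,n): cv2.imwrite(f"pics/{n}.png",c["frame"][...,::-1])
E
python3 - <<'E'
from h import *
for n in("scene","top"):
    c=manip.camera(n); save(c,n+"0"); np.savez(n+"0.npz",**c); print(n,c["T"].round(3).tolist(),c["fx"])
s=manip.read_state(); print(s["tool_pos"],s["orientation"],s["grip_width"],s["time"])
E
```

```text
scene [[0.896, -0.253, 0.364, 0.146], [-0.442, -0.465, 0.767, -0.778], [-0.025, -0.848, -0.529, 0.614], [0.0, 0.0, 0.0, 1.0]] 388.7036912308487
top [[-0.084, -0.976, 0.199, 0.282], [-0.996, 0.082, -0.02, 0.016], [0.003, -0.2, -0.98, 1.323], [0.0, 0.0, 0.0, 1.0]] 511.8688387225365
[0.17614943 0.54679029 0.23274526] [[-9.51777033e-01  3.06789478e-01 -8.33991278e-04]
 [ 3.06790411e-01  9.51776004e-01 -1.44292119e-03]
 [ 3.51099849e-04 -1.62919977e-03 -9.99998611e-01]] 0.09188169638474933 0.1
```

View pics/scene0.png

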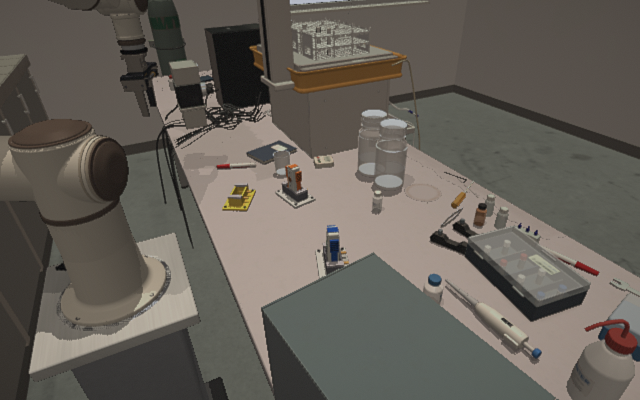

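View pics/top0.png

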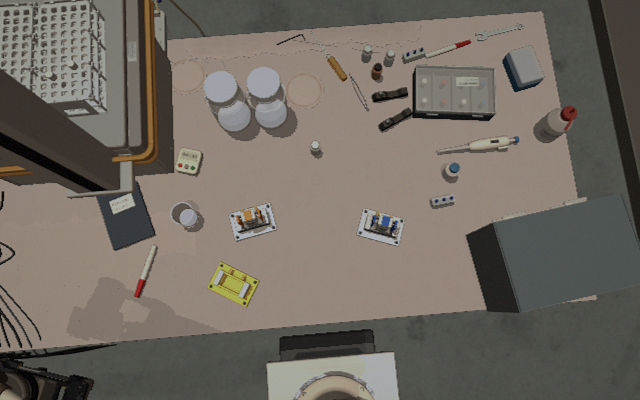

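The top view shows the orange-catch cassette at about (252,220), the blue one at (382,226), the yellow look-alike at (233,284) and the beaker at (185,213). In the scene view the orange cassette is at (293,180). Next I'll measure its pose.

```bash
python3 - <<'E'
from h import *
def ld(n): return dict(np.load(n+"0.npz"))
c=ld("top"); W=cloud(c); f=c["frame"]
big=cv2.resize(f[190:250,150:310],None,fx=5,fy=5,interpolation=cv2.INTER_CUBIC); cv2.imwrite("pics/crop.png",big[...,::-1])
hsv=cv2.cvtColor(f,cv2.COLOR_RGB2HSV)
w=(slice(195,248),slice(222,285))
def rep(name,m,W):
    p=W[m]; p=p[~np.isnan(p[:,0])]
    r=cv2.minAreaRect((p[:,:2]*1000).astype(np.float32)); print(name,len(p),"mean",p.mean(0).round(4),"rect mm",np.round(r[0],1),np.round(r[1],1),round(r[2],1),"z",np.percentile(p[:,2],[2,50,98]).round(3))
for nm,sl in(("orange",w),("blue",(slice(200,250),slice(352,412)))):
    S=W[sl]; z=S[...,2]; h=hsv[sl]
    rep(nm+" all>3mm",(z>.004),S); rep(nm+" top",z>.085,S)
    # base plate bright colour contour cast on plane z
m=(hsv[...,0]>3)&(hsv[...,0]<18)&(hsv[...,1]>150)&(hsv[...,2]>90)
mm=np.zeros_like(m); mm[w]=m[w]; n,l,st,ce=cv2.connectedComponentsWithStats(mm.astype(np.uint8))
for i in range(1,n):
    if st[i,4]>4: rep(f"orange blob{st[i].tolist()}",l==i,W)
c2=ld("scene"); W2=cloud(c2); sl=(slice(155,210),slice(270,320)); S=W2[sl]; z=S[...,2]
rep("scene all",(z>.004)&(z<.12)&(abs(S[...,1]-.24)<.09)&(abs(S[...,0]-.5)<.15),S); rep("scene top",(z>.095)&(z<.12),S)
print(c["T"][:3,3])
cv2.imwrite("pics/crop2.png",cv2.resize(c2["frame"][130:230,210:400],None,fx=4,fy=4,interpolation=cv2.INTER_CUBIC)[...,::-1])
E
```

```text
orange all>3mm 1323 mean [0.5    0.1666 0.0312] rect mm [505.4 168. ] [163.1 137.1] 85.5 z [0.004 0.012 0.107]
orange top 209 mean [0.5026 0.1691 0.1009] rect mm [503.3 169.1] [25.7 58.4] 13.2 z [0.086 0.103 0.109]
blue all>3mm 1335 mean [ 0.4601 -0.1578  0.0313] rect mm [ 468.  -165.5] [155.3 129.2] 85.2 z [0.004 0.012 0.107]
blue top 207 mean [ 0.461  -0.1598  0.1014] rect mm [ 462.3 -160.1] [58.8 26. ] 67.6 z [0.087 0.103 0.11 ]
orange blob[256, 208, 5, 9, 17] 17 mean [0.5114 0.1436 0.0877] rect mm [517.4 146.2] [36.7  5.5] 23.7 z [0.028 0.095 0.103]
orange blob[244, 211, 8, 10, 50] 50 mean [0.5028 0.1682 0.1053] rect mm [503.  167.8] [21.2 13.6] 11.8 z [0.101 0.106 0.109]
orange blob[237, 216, 3, 7, 12] 12 mean [0.4977 0.1936 0.0942] rect mm [497.5 194. ] [14.9  2.7] 8.5 z [0.08  0.096 0.102]
scene all 693 mean [0.504  0.2211 0.0465] rect mm [534.7 256.2] [246.7 130.6] 56.0 z [0.006 0.041 0.106]
scene top 89 mean [0.5022 0.1632 0.1018] rect mm [502.3 168.7] [27.1 57.3] 16.8 z [0.095 0.103 0.107]
[0.28194739 0.01595348 1.32260882]
```

View pics/crop.png

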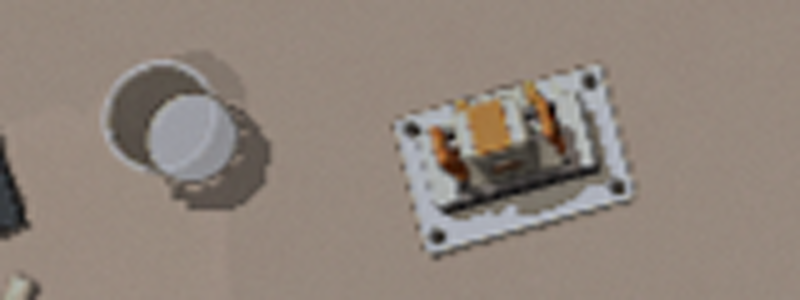

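View pics/crop2.png

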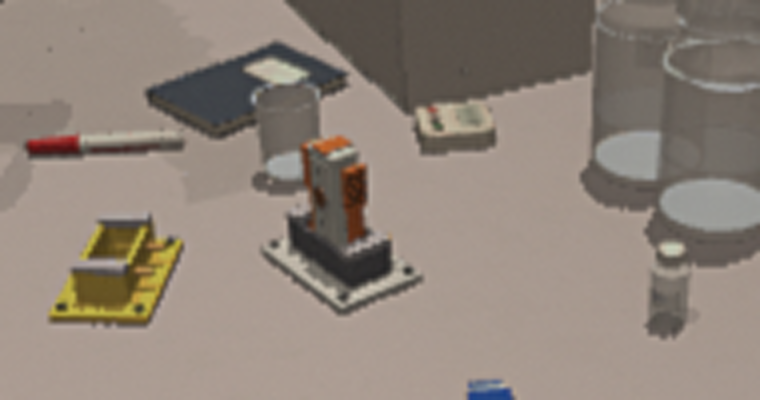

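The crops show the orange cassette upright in its grey dock, with the plate corners sharp: crop px (397,120), (605,65), (632,195) and (432,255). The beaker is at crop (165,120), and the vial is to the right in the scene view at (668,290). Now the yaw from the plate, cross-checked against the catches, and then the move numbers.

```bash
python3 - <<'E'
from h import *
c=dict(np.load("top0.npz")); W=cloud(c); f=c["frame"]
P=np.array([[397,120],[605,65],[632,195],[432,255]])/5+[150,190]-.4
d=np.c_[(P[:,0]-c["cx"])/c["fx"],(P[:,1]-c["cy"])/c["fy"],np.ones(4)]@c["T"][:3,:3].T; o=c["T"][:3,3]
q=(o+d*((.007-o[2])/d[:,2])[:,None])[:,:2]; print(q.round(4).tolist(),q.mean(0))
e=[q[0]-q[1],q[3]-q[2],q[1]-q[2],q[0]-q[3]]
print([np.linalg.norm(x).round(4) for x in e],[np.degrees(np.arctan2(-x[0],x[1])).round(1) for x in e[:2]],[np.degrees(np.arctan2(x[1],x[0])).round(1) for x in e[2:]])
# plate by height
S=W[190:250,215:290]; m=(S[...,2]>.006)&(S[...,2]<.02)
cn=max(cv2.findContours(cv2.morphologyEx((S[...,2]>.005).astype(np.uint8),cv2.MORPH_OPEN,np.ones((3,3))),0,1)[0],key=cv2.contourArea)[:,0]
p=S[cn[:,1],cn[:,0]]; print("plate outline",cv2.minAreaRect((p[:,:2]*1000).astype(np.float32)),np.median(p[:,2]))
for y in(13.,15.,17.):
  R=manip.read_state(); A=R["orientation"]; 
  print(y,"dxyz tool",(A.T@(np.array([.503,.169,.18])-R["tool_pos"])).round(4))
A=manip.read_state()["orientation"]; print("tool y yaw",np.degrees(np.arctan2(-A[0,1],A[1,1])))
E
```

```text
[[0.5292, 0.2283], [0.5492, 0.1184], [0.4796, 0.109], [0.4571, 0.2138]] [0.50375703 0.16739878]
[np.float64(0.1117), np.float64(0.1072), np.float64(0.0703), np.float64(0.0736)] [np.float64(10.4), np.float64(12.1)] [np.float64(7.7), np.float64(11.4)]
plate outline ((503.63836669921875, 170.03758239746094), (73.82666015625, 111.25761413574219), 11.51207160949707) 0.008541183588765877
13.0 dxyz tool [-0.427  -0.2592  0.053 ]
15.0 dxyz tool [-0.427  -0.2592  0.053 ]
17.0 dxyz tool [-0.427  -0.2592  0.053 ]
tool y yaw -17.865880134496724
```

The plate outline by height is 73.8 x 111.3 mm (given as 74 x 112), centred at (0.5036, 0.1700) with yaw 11.5°. The cassette top is 25.7 x 58.4 mm at (0.5033, 0.1691) with yaw 13°. I'll use (0.5034, 0.1696) and 12°, and move to a hover.

Request:
drive_tool:
  rows:
    - [1, [-0.05, -0.03, 0], -0.06]
    - [1, [-0.1, -0.06, 0], -0.12]
    - [1, [-0.15, -0.09, 0], -0.18]
    - [1, [-0.2, -0.12, 0.01], -0.24]
    - [1, [-0.25, -0.15, 0.02], -0.3]
    - [1, [-0.3, -0.18, 0.03], -0.36]
    - [1, [-0.35, -0.21, 0.035], -0.42]
    - [1, [-0.39, -0.235, 0.04], -0.48]
    - [1, [-0.415, -0.251, 0.043], -0.52]
    - [1, [-0.427, -0.259, 0.043], -0.52]
    - [1, [-0.427, -0.259, 0.043], -0.52]
    - [1, [-0.427, -0.259, 0.043], -0.52]
  grip_force: 30

```text
time: 1.6
tool_pos: [0.5027, 0.1707, 0.1906]
orientation: [[-0.978, -0.207, -0.0], [-0.207, 0.978, 0.0], [0.0, 0.0, -1.0]]
ft_force: [-1.0, -0.6, 0.0]
grip_width: 0.0915
```

```bash
python3 - <<'E'
from h import *
s=manip.read_state(); A=s["orientation"]; p=s["tool_pos"]
print(s["time"],p.round(4),A.round(4).tolist(),np.degrees(np.arctan2(-A[0,1],A[1,1])),s["ft_force"].round(2))
print("to go",(A.T@(np.array([.5034,.1696,.080])-p)).round(4))
c=manip.camera("top"); save(c,"top1"); d=manip.camera("scene"); save(d,"scene1")
W=cloud(c);S=W[150:280,180:320]; m=(S[...,2]>.16)
a=cv2.resize(c["frame"][170:270,190:310],(480,400)); b=cv2.resize(d["frame"][110:210,250:345],(380,400),interpolation=cv2.INTER_CUBIC)
cv2.imwrite("pics/hov.png",np.hstack([a,b])[:,:800,::-1])
E
```

```text
1.6 [0.5027 0.1707 0.1906] [[-0.9783, -0.2074, -0.0003], [-0.2074, 0.9783, 0.0003], [0.0002, 0.0004, -1.0]] 11.970577570984249 [-1.01 -0.6   0.  ]
to go [-0.0005 -0.0013  0.1106]
```

View pics/hov.png

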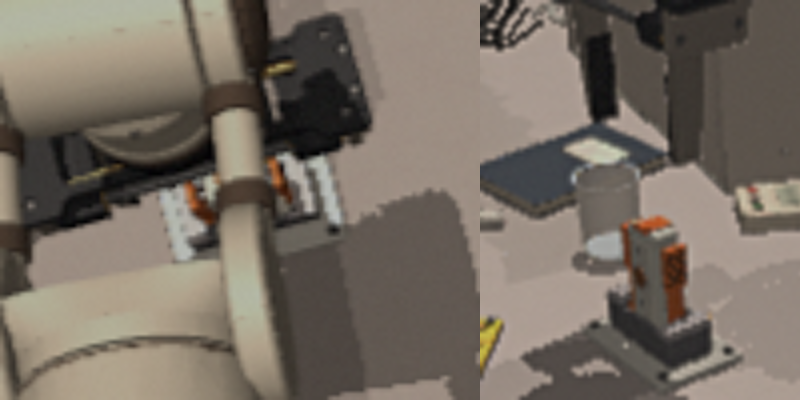

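The gripper is over the cassette with its fingers straddling it (right panel at about (600,80) and (685,110)), and the jaws run parallel to the catch axis. Now I'll descend with the jaws open.

Request:
drive_tool:
  rows:
    - [1, [-0.0005, -0.0013, 0.025], 0]
    - [1, [-0.0005, -0.0013, 0.05], 0]
    - [1, [-0.0005, -0.0013, 0.07], 0]
    - [1, [-0.0005, -0.0013, 0.085], 0]
    - [1, [-0.0005, -0.0013, 0.1], 0]
    - [1, [-0.0005, -0.0013, 0.11], 0]
    - [1, [-0.0005, -0.0013, 0.11], 0]
    - [1, [-0.0005, -0.0013, 0.11], 0]

```text
time: 2.7
tool_pos: [0.5046, 0.1686, 0.0812]
orientation: [[-0.978, -0.207, 0.001], [-0.207, 0.978, 0.0], [-0.001, -0.0, -1.0]]
ft_force: [0.4, 0.0, 0.5]
grip_width: 0.0919
```

```bash
python3 - <<'E'
from h import *
d=manip.camera("scene"); s=manip.read_state(); print(s["tool_pos"].round(4),s["ft_force"].round(2),s["ft_torque"].round(2))
cv2.imwrite("pics/down.png",cv2.resize(d["frame"][130:215,250:345],(760,600),interpolation=cv2.INTER_CUBIC)[...,::-1])
E
```

```text
[0.5047 0.1686 0.0813] [ 1.11 -0.07  0.04] [ 0.01  0.02 -0.02]
```

View pics/down.png

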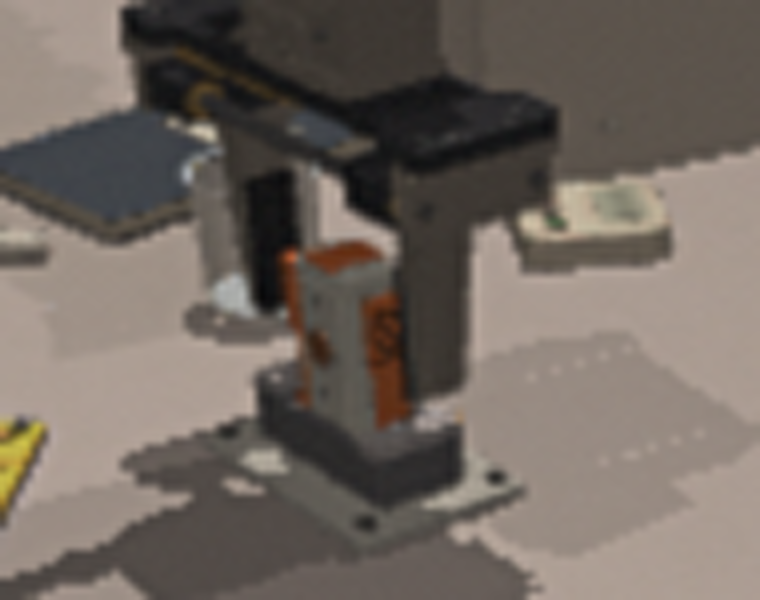

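Both fingers straddle the cassette, with the near finger at about (430,300) level with the pad and clear of the dock. Now I'll close.

Request:
drive_tool:
  rows:
    - [0.5, [0, 0, 0], 0]
    - [0.5, [0, 0, 0], 0]
    - [0.4, [0, 0, 0], 0]
    - [0.4, [0, 0, 0], 0]
    - [0.3, [0, 0, 0], 0]
    - [0.3, [0, 0, 0], 0]
    - [0.3, [0, 0, 0], 0]
    - [0.3, [0, 0, 0], 0]
    - [0.3, [0, 0, 0], 0]
    - [0.3, [0, 0, 0], 0]
    - [0.3, [0, 0, 0], 0]

```text
time: 4.12
tool_pos: [0.5043, 0.1689, 0.0811]
orientation: [[-0.978, -0.207, 0.0], [-0.207, 0.978, 0.001], [-0.0, 0.0, -1.0]]
ft_force: [-2.6, 2.0, 5.1]
grip_width: 0.037
```

```bash
python3 - <<'E'
from h import *
s=manip.read_state(); print(s["time"],s["tool_pos"].round(4),s["ft_force"].round(2),s["ft_torque"].round(2),s["grip_width"])
print("force in tool axes",(s["orientation"].T@s["ft_force"]).round(2))
E
```

```text
4.125 [0.5043 0.1689 0.0811] [-2.64  2.    5.06] [ 0.37  0.41 -0.01] 0.03695233635549063
force in tool axes [ 2.17  2.5  -5.06]
```

The width is 37 mm against the 40 mm expected, and there is a 5 N force along z. I'll look before lifting.

```bash
python3 - <<'E'
from h import *
d=manip.camera("scene"); W=cloud(d)
S=W[150:215,265:325]; m=(S[...,2]>.095)&(S[...,2]<.115)&(abs(S[...,0]-.503)<.05)&(abs(S[...,1]-.169)<.05)
print(m.sum(),np.nanpercentile(S[m][:,2],[5,50,95]))
cv2.imwrite("pics/shut.png",cv2.resize(d["frame"][130:215,250:345],(760,600),interpolation=cv2.INTER_CUBIC)[...,::-1])
E
```

```text
131 [0.09637926 0.10505264 0.11287871]
```

View pics/shut.png

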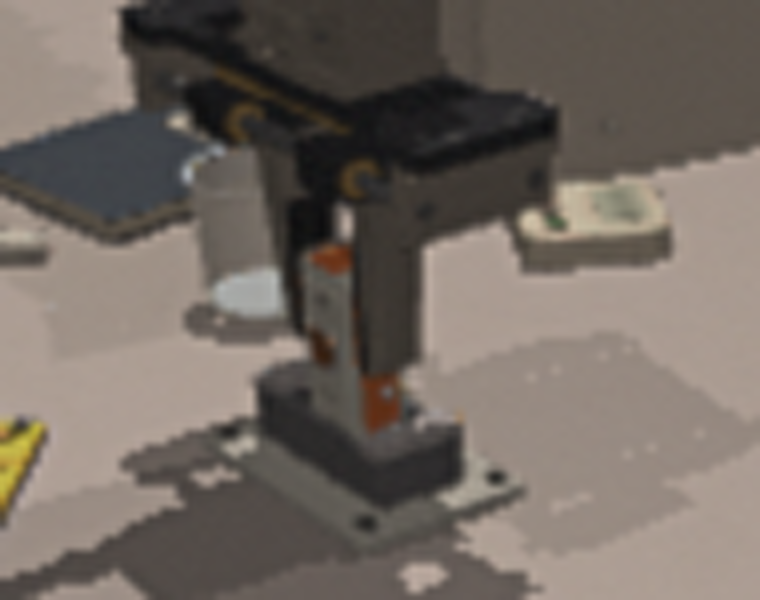

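Both fingers sit on the catch pads, which are pressed in, and the cassette is upright and still seated. The narrow reading fits compliant fingers. I'll lift slowly.

Request:
drive_tool:
  rows:
    - [0.3, [0, 0, -0.002], 0]
    - [0.3, [0, 0, -0.005], 0]
    - [0.3, [0, 0, -0.009], 0]
    - [0.3, [0, 0, -0.013], 0]
    - [0.3, [0, 0, -0.018], 0]
    - [0.3, [0, 0, -0.024], 0]
    - [0.3, [0, 0, -0.03], 0]
    - [0.3, [0, 0, -0.03], 0]

```text
time: 5.18
tool_pos: [0.5046, 0.1686, 0.1114]
orientation: [[-0.978, -0.207, 0.001], [-0.207, 0.978, 0.0], [-0.001, -0.0, -1.0]]
ft_force: [-0.1, -0.5, -1.3]
grip_width: 0.0368
```

The force is -1.3 N, which matches the cassette's weight hanging free. I'll lift the rest of the way.

Request:
drive_tool:
  rows:
    - [0.3, [0, 0, -0.01], 0]
    - [0.3, [0, 0, -0.025], 0]
    - [0.3, [0, 0, -0.045], 0]
    - [0.3, [0, 0, -0.065], 0]
    - [0.3, [0, 0, -0.085], 0]
    - [0.3, [0, 0, -0.1], 0]
    - [0.3, [0, 0, -0.108], 0]
    - [0.3, [0, 0, -0.112], 0]
    - [0.3, [0, 0, -0.112], 0]
    - [0.3, [0, 0, -0.112], 0]
    - [0.3, [0, 0, -0.112], 0]
    - [0.3, [0, 0, -0.112], 0]

```text
time: 6.68
tool_pos: [0.504, 0.1685, 0.2223]
orientation: [[-0.978, -0.207, -0.001], [-0.207, 0.978, -0.0], [0.001, 0.0, -1.0]]
ft_force: [0.5, -0.6, -1.6]
grip_width: 0.0371
```

```bash
python3 - <<'E'
from h import *
d=manip.camera("scene"); s=manip.read_state(); print(s["time"],s["tool_pos"].round(4),s["ft_force"].round(2),s["grip_width"],abs(s["joint_velocities"]).max())
W=cloud(d); near=(abs(W[...,0]-.504)<.03)&(abs(W[...,1]-.169)<.035)&(W[...,2]>.06)&(W[...,2]<.21)
hist,e=np.histogram(W[near][:,2],bins=np.arange(.06,.215,.01)); print(list(zip(e.round(2),hist)))
cv2.imwrite("pics/up.png",cv2.resize(d["frame"][85:215,230:375],(669,600),interpolation=cv2.INTER_CUBIC)[...,::-1])
E
```

```text
6.725 [0.504  0.1686 0.2224] [ 0.21  0.43 -0.39] 0.03683744746573522 0.002878555644565421
[(np.float64(0.06), np.int64(0)), (np.float64(0.07), np.int64(0)), (np.float64(0.08), np.int64(0)), (np.float64(0.09), np.int64(0)), (np.float64(0.1), np.int64(0)), (np.float64(0.11), np.int64(0)), (np.float64(0.12), np.int64(0)), (np.float64(0.13), np.int64(0)), (np.float64(0.14), np.int64(2)), (np.float64(0.15), np.int64(61)), (np.float64(0.16), np.int64(39)), (np.float64(0.17), np.int64(46)), (np.float64(0.18), np.int64(38)), (np.float64(0.19), np.int64(42)), (np.float64(0.2), np.int64(41))]
```

View pics/up.png

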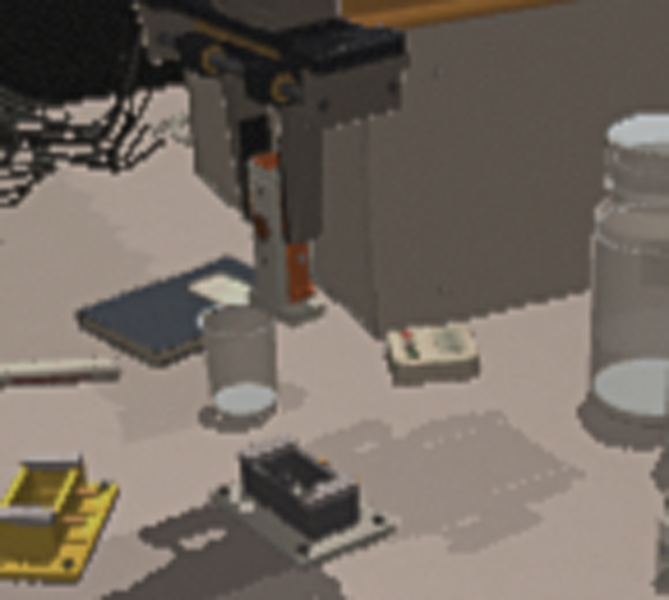

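The cassette hangs upright at about (275,235) with its catches squeezed and its underside at about 0.15 m. The dock below is empty, and the beaker at (240,360) is undisturbed. Handing in.

```bash
python3 -c "
from cell import manip
print(manip.finish_job())"
```

```text
the job is handed in; nothing more can be done
None
```

I squeezed both orange catches while the cassette was still seated, lifted it straight out of its dock, and handed the job in with it held still. It hangs upright with its underside at about 0.15 m, after about 6.7 s of the 29 s allowed.

- **Hold:** The last checks showed the arm at rest with the jaws steady at 37 mm. The picture showed both catches squeezed, the dock empty below and the beaker in place.
- **Jaw width disagreed:** The jaws read 37 mm, but the catches fully in should measure 40 mm. I put this down to the fingers bending slightly under the 30 N grip. I could not read the catch joints directly.
- **Weight reading was noisy:** The force sensor gave -1.3 and -1.6 N during the lift and then -0.4 N at the end, against about -1.7 N expected.
- **Not re-checked:** I did not measure the blue cassette, manifold and vial again after the lift. The arm stayed well away from them.

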